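# Centre the wobbly choux on its cake stand

### The job

In the pastry display, the wobbly two-ball chocolate choux stands off to one side of its small white cake stand. With light taps of the fingertips, nudge it to the middle of the stand, inside the gilt ring with an even gap all round. Never grip it, lift it, tip it over, strike it hard or knock it off, and leave the other cakes alone; finish with the hand clear.

Things in the scene. Friction and masses are not known exactly. Their poses are not given: they have to be found in the camera images.
- choux: The item to centre: rigid model of a two-ball chocolate choux, 62 mm tall, round about its z axis, 63 to 126 g. Flat foot of 14 mm radius; lower ball widest (29 mm radius) 16 mm above the foot; upper ball of 17 mm radius centred at 45 mm. Origin: centre of the foot's underside; z up. Slides when pushed slowly at or below its widest height; rocks or tips when pushed on the upper ball or struck
- stand: Small white pedestal cake stand, firmly fixed, 70 mm tall: round foot of 40 mm radius, thin stem, flat round top plate of 42 mm radius and 8 mm thickness without a rim. A flat gilt ring (inner radius 34 mm, outer radius 37 mm, about the plate's centre) is drawn on the top. Origin: centre of the underside of its foot, on the display board; z up
- stand_top (a point): Centre of the stand's flat top surface, where the middle of the choux's foot belongs; 70 mm above the stand's origin
- board: Fixed flat white display board, 300 mm (its x) by 460 mm (its y), 6 mm thick, under the stand and the other cakes. Origin: centre of its underside, on the counter
- dessert_glass: Bystander: loose square frosted cup (pale grey) of layered dessert, 64 x 64 x 66 mm tall, on the board. Origin: centre of its underside
- dome_cake: Bystander: loose dark chocolate dome with a red berry on a round gilt card, 36 mm radius, 49 mm tall, on the board. Origin: centre of its underside
- layer_bar: Bystander: loose brown and cream layered cake bar on a gilt card, 105 mm (its x) by 48 mm (its y), 45 mm tall, on the board. Origin: centre of its underside
Not all that is in view belongs to the job. Leave any orange look-alike of the choux alone.

How it is judged:
By the outcome, as a careful person would: the job done as asked, in the order asked, and still so for the second after the job is handed in, with the robot touching nothing.
It also fails if it takes over 48 s, if anything falls off the work surface, if the arm or the gripper's body presses on something with over 40 N, if the wrist force passes 120 N, or if a joint passes its speed limit or range.

### The arm

A 6-joint arm with a two-finger parallel gripper is mounted at the origin on the work surface. World frame = base frame: x ahead of the robot, y to its left, z up, the work surface at z = 0. Lengths are in m, angles in rad, forces in N, time in s.
With the tool pointing down it reaches from about 0.375 to 0.9 m from the base axis. Payload 3.1 kg.
Tool frame: the origin (TCP) lies midway between the tips of the shut fingers; the grasp point (between the pads) lies 19 mm behind it; z points along the fingers, y is the line along which they close (so a half turn about z gives the same grasp; the last joint's range is limited). The gripper opens to 85 mm and grips with 20 to 120 N. Pads are 22 mm wide; open, the fingers measure 114 mm over their backs; the gripper's body (76 mm by 85 mm) begins 54 mm behind the grasp point. The pads swing forward as they close: fully open they stand 13 mm farther back than shut.
Start: joints at [1.004, 0.527, 1.433, -0, 1.181, -0.178], TCP at [0.236, 0.579, 0.231] pointing down, gripper open.
Joint ranges: [-3.08, 3.08], [-0.75, 2.2], [0.22, 2.44], [-1.43, 4.57], [0, 2.65], [-2.85, 2.85]. Speed limits (rad/s): [2.79, 2.79, 3.14, 3.14, 3.14, 3.14].

### API

Orientations are given as a unit quaternion [x, y, z, w].
In Python, from station import manip gives the robot as it stands. The module is installed in compiled form; this text tells all that it offers.
- The arm moves only by the tool apply_moves, never from a script. Its arguments are lists of equal length, an entry for each row: "claw": the gripper's target within -1 to 1 (fully open at 1, half-way at 0, shut at -1); "travel": the shift along the tool's x, y, z scaled (see below), a list of three; "turn": the turn, a rotation vector about the tool's x, y, z scaled (see below), a list of three. In form: {"claw": [claw, ...], "travel": [[dx, dy, dz], ...], "turn": [[rx, ry, rz], ...]}. A call has 1 to 5 rows; each row is the pose to reach, as a shift and turn from the pose commanded when the call began, along the tool's axes at that moment, turning the shorter way round; what a row does not reach only later rows make up. The controller multiplies each number of a shift by 800 mm and each number of a turn by 180 degrees. A row lasts 1/12 s, in which the tool goes at most 41.7 mm and 7.16 degrees, less where a joint would pass 70% of its speed; a pose out of reach is approached as far as the arm can. A call with a number of a shift or a turn outside -1 to 1 is refused whole. A call with a gripper value outside its range is refused whole. The fingers move at their own pace and stop on an object; "newtons" is the grip in N (left out, the last holds). Time passes only in rows, so rows that repeat a pose let the fingers close. It gives the time, the measured TCP pose, the force, the opening and the grip force at its end, in the units of the state.
- manip.sense(): the state, without advancing time (a new reading comes with each control period).
- manip.snapshot(name): name is "side" or "top"; returns a dict with "pixels" (480x640x3 uint8, red, green, blue), "depth" (480x640 float32, m along the optical axis (not along the pixel's ray), 0 where there is no reading), "intrinsics" (3x3 intrinsics, pixels), "k1" (the pictures are not rectified: a ray, as slopes to the right and down, at radius r is drawn at 1 + k1 r^2 times it, then the intrinsics apply), "R" (3x3) and "t" (3): a world point X has camera coordinates R X + t. Camera axes: x right, y down, z forward; pixel columns grow to the right and rows downward; lengths in m; the calibration is good to about 2 mm. A picture is of the moment at which its call begins.
- manip.sign_off(): hands the job in; it is judged then, once.
The state is a dict: "t": time; "q": joint angles; "qd": joint speeds; "tau": joint torques, N m; "tcp_pos": TCP position; "tool_rot": TCP orientation; "force": force on the tool from outside, world axes, zero at the start; "ft_torque": the same for the moment, N m; "finger_gap": opening from 0.0 (shut) to 1.0 (fully open); "gripper_force": force on a finger pad.
Only numpy, scipy, OpenCV 4.12 (cv2) and the standard library are available. Lean on these libraries where they do the work, as an engineer would, in place of code of your own. Each camera call takes 0.05 s, during which the arm holds its last target. There are 200 camera calls.

## Working session

There is one attempt and no reset: what is moved stays moved. The work goes in short steps, Python scripts to look and compute and a tool call to move; the robot and the scene stay as the last step left them, time stands still between calls to the robot, and variables do not carry over. Pictures are saved under pics/ and viewed, at most 10 in all, crops included, and the job is handed in when it is done.

Besides the shell and the picture viewer there is one more tool, called by a JSON object that holds its "api" and its "payload". apply_moves: Moves the arm, as the interface text tells. Shifts and turns lie within -1 to 1; 1 stands for 800 mm of shift or 180 degrees of turn. Its arguments: {"type":"object","properties":{"claw":{"type":"array","items":{"type":"number"}},"travel":{"type":"array","items":{"type":"array","items":{"type":"number"}}},"turn":{"type":"array","items":{"type":"array","items":{"type":"number"}}},"newtons":{"type":"number"}},"required":["claw","travel","turn"]}

```bash
mkdir -p pics; cat > h.py <<'E'
import numpy as np, cv2
from station import manip
def snap(n):
    s=manip.snapshot(n); s['n']=n; return s
def save(s,f,box=None,k=1):
    im=s['pixels'][:,:,::-1]
    if box: a,b,c,d=box; im=im[b:d,a:c]
    cv2.imwrite('pics/'+f,cv2.resize(im,None,fx=k,fy=k,interpolation=cv2.INTER_CUBIC))
def ray(s,u,v):
    K=s['intrinsics']; x=np.array([(u-K[0,2])/K[0,0],(v-K[1,2])/K[1,1]]); r=x.copy()
    for _ in range(20): r=x/(1+s['k1']*(r@r))
    d=s['R'].T@np.array([r[0],r[1],1]); c=-s['R'].T@s['t']; return c,d
def onplane(s,u,v,z):
    c,d=ray(s,u,v); return c+d*(z-c[2])/d[2]
def depthpt(s,u,v):
    c,d=ray(s,u,v); return c+d*s['depth'][int(v),int(u)]
def proj(s,X):
    p=s['R']@np.asarray(X)+s['t']; r=p[:2]/p[2]; r=r*(1+s['k1']*(r@r)); K=s['intrinsics']
    return np.array([K[0,0]*r[0]+K[0,2],K[1,1]*r[1]+K[1,2]])
E
python3 - <<'E'
from h import *
a=snap('top');b=snap('side')
im=np.hstack([a['pixels'],b['pixels']])
save(a,'t0.png');save(b,'s0.png')
for s in(a,b): print(s['k1'],s['intrinsics'].round(1).tolist(),(-s['R'].T@s['t']).round(3),s['R'].round(2).tolist())
print(manip.sense())
E
```

```text
-0.08240298231138199 [[440.8, 0.0, 322.9], [0.0, 440.8, 242.7], [0.0, 0.0, 1.0]] [0.486 0.039 0.852] [[0.02, -1.0, -0.0], [-0.98, -0.02, -0.18], [0.18, 0.01, -0.98]]
-0.0614051979956885 [[449.7, 0.0, 326.8], [0.0, 449.7, 251.3], [0.0, 0.0, 1.0]] [ 0.554 -0.566  0.459] [[0.99, -0.15, -0.01], [-0.08, -0.52, -0.85], [0.12, 0.84, -0.53]]
{'t': 0.1, 'q': array([ 1.00453672e+00,  5.28377481e-01,  1.43379730e+00, -2.56623031e-05,
        1.18142752e+00, -1.78498039e-01]), 'qd': array([ 0.00050501, -0.00212816, -0.00120246,  0.00051131, -0.00173824,
       -0.0014676 ]), 'tau': array([-2.97757315e-04, -4.43303382e+01, -1.78585696e+01, -2.29752141e-04,
        3.91658919e-03,  1.57168358e-05]), 'tcp_pos': array([0.23593909, 0.57803755, 0.2304215 ]), 'tool_rot': array([ 1.92663523e-01,  9.81264367e-01, -9.40276981e-04, -3.54535539e-04]), 'force': array([-0.36298562, -0.19306827,  0.74718492]), 'ft_torque': array([-0.03621077, -0.06559068, -0.02381246]), 'gripper_force': 0.0, 'finger_gap': 1.001907967396669}
```

View pics/t0.png

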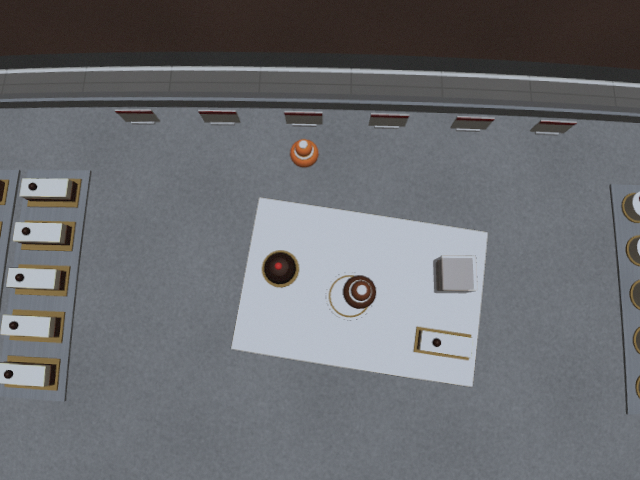

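View pics/s0.png

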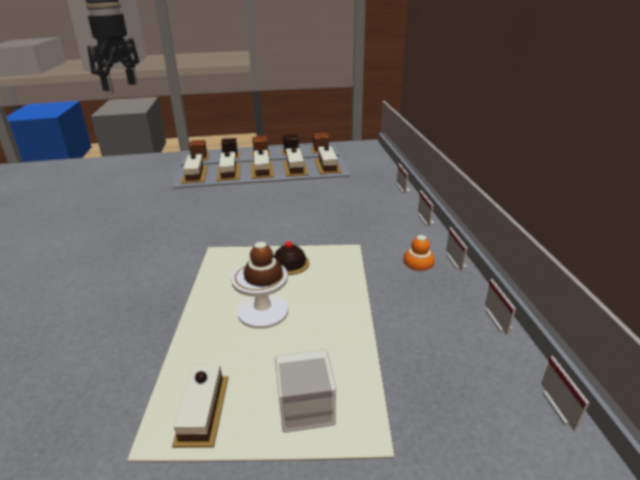

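The top view shows two candidates: the brown choux at (360,291), on the stand's ringed plate, and an orange look-alike at (304,152), on the counter. The brown one on the stand fits the description. I'll confirm it in an enlarged crop and measure.

```bash
cat > m.py <<'E'
from h import *
from scipy.optimize import least_squares
def circ(P,r=None,x0=None):
    P=P[:,:2]; x0=P.mean(0) if x0 is None else x0
    f=lambda p: np.hypot(*(P-p[:2]).T)-(r if r else p[2])
    o=least_squares(f,[*x0]+([] if r else [.03]),loss='soft_l1',f_scale=.001); return o.x, np.abs(o.fun).mean()
def brown(s,box):
    h=cv2.cvtColor(s['pixels'],cv2.COLOR_RGB2HSV); m=((h[...,2]<135)&(h[...,1]>80)&((h[...,0]<14)|(h[...,0]>170))).astype(np.uint8)
    k=np.zeros_like(m); a,b,c,d=box; k[b:d,a:c]=1; m=cv2.morphologyEx(m*k,cv2.MORPH_CLOSE,np.ones((7,7)))
    n,l,st,_=cv2.connectedComponentsWithStats(m); return (l==1+st[1:,4].argmax()).astype(np.uint8)
def chou_top(s,box=(315,255,400,330)):
    m=brown(s,box)
    c=max(cv2.findContours(m,0,cv2.CHAIN_APPROX_NONE)[0],key=cv2.contourArea)
    h=cv2.convexHull(c)[:,0].astype(float)
    P=np.array([onplane(s,u,v,.092) for u,v in c[:,0]]); return circ(P), c
def ring_top(s,box=(315,255,400,330)):
    h=cv2.cvtColor(s['pixels'],cv2.COLOR_RGB2HSV); m=(h[...,0]>10)&(h[...,0]<30)&(h[...,1]>50)&(h[...,2]>120)
    a,b,c,d=box; v,u=np.nonzero(m[b:d,a:c]); P=np.array([onplane(s,x+a,y+b,.076) for x,y in zip(u,v)]); return circ(P,.0355),circ(P),len(P)
def depthcl(s,c,r=.06):
    K=s['intrinsics'];v,u=np.mgrid[0:480,0:640]; p=cv2.undistortPoints(np.stack([u,v],-1).reshape(-1,1,2).astype(np.float64),K,np.array([s['k1'],0,0,0.]))[:,0]
    d=s['depth'].reshape(-1,1); X=np.hstack([p*d,d]); X=(X-s['t'])@s['R']; X=X[d[:,0]>0]
    return X[np.hypot(*(X[:,:2]-c).T)<r]
E
python3 - <<'E'
from m import *
s=snap('top'); b=snap('side')
r=ring_top(s);c,_=chou_top(s); print(r,c)
R=r[0][0]
for x in(s,b):
    X=depthcl(x,R,.08)
    pl=X[abs(X[:,2]-.076)<.004]; print(x['n'],'plate',len(pl),pl.mean(0),pl.min(0),pl.max(0))
    lo=X[(X[:,2]>.085)&(X[:,2]<.100)]; up=X[(X[:,2]>.112)]
    print(len(lo),circ(lo,.0285),len(up),up[:,2].max())
    if len(up): 
        # sphere fit upper ball
        o=least_squares(lambda p:np.linalg.norm(up-[p[0],p[1],.121],axis=1)-.017,up.mean(0)[:2],loss='soft_l1',f_scale=.001);print(o.x)
    pass
save(s,'t1.png',(310,250,400,330),8)
b2=(225,235,325,330); save(b,'s1.png',b2,6)
for nm,z in(('glass',.072),):print(onplane(s,456,273,z))
print('dome',onplane(s,281,268,.03),'bar',onplane(s,443,343,.05))
E
```

```text
((array([ 0.53403389, -0.00611847]), np.float64(0.0005607615123094913)), (array([ 0.53398244, -0.00603099,  0.03540139]), np.float64(0.0005566490112789798)), 104) (array([ 0.54032965, -0.02184086,  0.02655823]), np.float64(0.00040938533531219756))
top plate 951 [0.52833194 0.00706663 0.07754373] [ 0.49329012 -0.04396402  0.07301817] [0.57569333 0.03677799 0.07997519]
80 (array([ 0.54086719, -0.02103856]), np.float64(0.0006524394323575627)) 358 0.1424805562786105
[ 0.54058766 -0.02077468]
side plate 607 [ 0.52655717 -0.02167984  0.0750241 ] [ 0.49440071 -0.04783283  0.07202021] [0.57516914 0.03124876 0.07743084]
363 (array([ 0.54081058, -0.01913147]), np.float64(0.0009536204503945071)) 454 0.13922339992347096
[ 0.5402826  -0.01945242]
[ 0.57863209 -0.19671216  0.072     ]
dome [0.58538512 0.12045563 0.03      ] bar [ 0.45440719 -0.17690552  0.05      ]
```

View pics/t1.png

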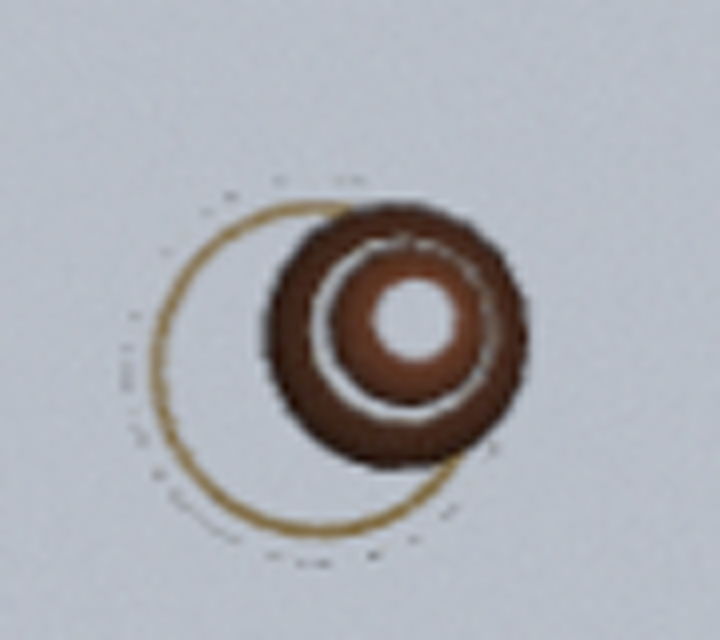

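The crop confirms it: the brown choux sits up and to the right of centre in the gilt ring, and the ring's open gap is at lower left. It needs about 16.5 mm of push along world (-0.39, +0.92). I'll shut the fingers, turn the tool's x axis to that direction, and come down behind the choux.

{"api": "apply_moves", "payload": {"claw": [-1,-1,-1,-1,-1], "travel": [[-0.695,-0.612,0],[-0.695,-0.612,0],[-0.695,-0.612,0],[-0.695,-0.612,0],[-0.695,-0.612,0]], "turn": [[0,0,0.251],[0,0,0.251],[0,0,0.251],[0,0,0.251],[0,0,0.251]], "newtons": 20}}

```text
t: 0.62
tcp_pos: [0.3292, 0.3903, 0.2312]
tool_rot: [0.487, 0.873, -0.0, 0.0]
force: [0.2, -0.3, -0.0]
finger_gap: 0.299
gripper_force: 0.0
```

```bash
cat > g.py <<'E'
import sys; from m import *
from scipy.spatial.transform import Rotation as Ro
s=manip.sense(); T=Ro.from_quat(s['tool_rot'])
tgt=np.array([float(a) for a in sys.argv[1:4]]); ang=np.radians(112.6); u=np.array([np.cos(ang),np.sin(ang),0])
G=np.stack([u,np.cross([0,0,-1],u),[0,0,-1]],1)
print('t',round(s['t'],2),'pos',s['tcp_pos'].round(4),'travel',(T.inv().apply(tgt-s['tcp_pos'])/.8).round(4),'turn',((T.inv()*Ro.from_matrix(G)).as_rotvec()/np.pi).round(4),'F',s['force'].round(2),s['finger_gap'].round(2))
E
python3 g.py .566 -.085 .231
```

```text
Traceback (most recent call last):
  File "g.py", line 6, in <module>
    print('t',round(s['t'],2),'pos',s['tcp_pos'].round(4),'travel',(T.inv().apply(tgt-s['tcp_pos'])/.8).round(4),'turn',((T.inv()*Ro.from_matrix(G)).as_rotvec()/np.pi).round(4),'F',s['force'].round(2),s['finger_gap'].round(2))
                                                                                                                                                                                                         ^^^^^^^^^^^^^^^^^^^^^
AttributeError: 'float' object has no attribute 'round'
```

```bash
sed -i "s/s\['finger_gap'\].round(2)/round(s['finger_gap'],2)/" g.py; python3 g.py .566 -.085 .231
```

```text
t 0.62 pos [0.3292 0.3903 0.2312] travel [-6.611e-01 -6.010e-02  4.000e-04] turn [-0.      0.      0.0504] F [ 0.15 -0.28 -0.  ] 0.3
```

{"api": "apply_moves", "payload": {"claw": [-1,-1,-1,-1,-1], "travel": [[-0.661,-0.06,0],[-0.661,-0.06,0],[-0.661,-0.06,0],[-0.661,-0.06,0],[-0.661,-0.06,0]], "turn": [[0,0,0.05],[0,0,0.05],[0,0,0.05],[0,0,0.05],[0,0,0.05]]}}

```text
t: 1.03
tcp_pos: [0.4233, 0.2042, 0.2314]
tool_rot: [0.552, 0.834, 0.0, 0.0]
force: [1.3, 1.0, 0.3]
finger_gap: -0.001
gripper_force: 0.0
```

```bash
python3 g.py .566 -.085 .231
```

```text
t 1.03 pos [0.4233 0.2042 0.2314] travel [-0.4024  0.0231  0.0005] turn [ 0.0001 -0.      0.0021] F [1.31 0.98 0.33] -0.0
```

{"api": "apply_moves", "payload": {"claw": [-1,-1,-1,-1,-1], "travel": [[-0.402,0.023,0],[-0.402,0.023,0],[-0.402,0.023,0],[-0.402,0.023,0],[-0.402,0.023,0]], "turn": [[0,0,0.002],[0,0,0.002],[0,0,0.002],[0,0,0.002],[0,0,0.002]]}}

```text
t: 1.45
tcp_pos: [0.5154, 0.0171, 0.2314]
tool_rot: [0.555, 0.832, 0.0, -0.0]
force: [0.8, 1.2, 0.2]
finger_gap: 0.002
gripper_force: 0.0
```

```bash
python3 g.py .566 -.085 .231
```

```text
t 1.45 pos [0.5154 0.0171 0.2314] travel [-0.1421  0.0094  0.0004] turn [ 0.     -0.0001 -0.0001] F [0.77 1.15 0.18] 0.0
```

{"api": "apply_moves", "payload": {"claw": [-1,-1,-1,-1,-1], "travel": [[-0.143,0.01,0],[-0.143,0.01,0],[-0.143,0.01,0],[-0.143,0.01,0],[-0.143,0.01,0]], "turn": [[0,0,0],[0,0,0],[0,0,0],[0,0,0],[0,0,0]]}}

```text
t: 1.87
tcp_pos: [0.5668, -0.0852, 0.2308]
tool_rot: [0.556, 0.831, 0.0, -0.0]
force: [-0.1, 0.4, 0.2]
finger_gap: -0.001
gripper_force: 0.0
```

```bash
python3 g.py .567 -.086 .083
```

```text
t 1.87 pos [ 0.5668 -0.0852  0.2308] travel [-0.0011 -0.0002  0.1848] turn [-0.     -0.0001 -0.001 ] F [-0.11  0.36  0.15] -0.0
```

{"api": "apply_moves", "payload": {"claw": [-1,-1,-1,-1,-1], "travel": [[0,0,0.04],[0,0,0.08],[0,0,0.12],[0,0,0.155],[0,0,0.185]], "turn": [[0,0,0],[0,0,0],[0,0,0],[0,0,0],[0,0,0]]}}

```text
t: 2.28
tcp_pos: [0.5645, -0.0813, 0.0815]
tool_rot: [0.554, 0.832, -0.0, -0.002]
force: [-0.3, -0.4, 0.2]
finger_gap: -0.006
gripper_force: 0.0
```

{"api": "apply_moves", "payload": {"claw": [-1,-1], "travel": [[0,0,0],[0,0,0]], "turn": [[0,0,0],[0,0,0]]}}

```text
t: 2.45
tcp_pos: [0.5648, -0.0817, 0.0825]
tool_rot: [0.554, 0.832, -0.0, -0.002]
force: [1.2, -0.1, -0.0]
finger_gap: -0.003
gripper_force: 0.0
```

```bash
python3 g.py .567 -.086 .083; python3 - <<'E'
from m import *
s=snap('top'); b=snap('side')
A=cv2.resize(s['pixels'][230:370,300:440],(560,560))[:,:400];B=cv2.resize(b['pixels'][190:340,200:350],(400,560)); cv2.imwrite('pics/a2.png',np.hstack([cv2.resize(s['pixels'][240:340,310:430],(400,333)),cv2.resize(b['pixels'][220:320,220:340],(400,333))])[:,:,::-1])
E
```

```text
t 2.45 pos [ 0.5648 -0.0817  0.0825] travel [-0.006   0.0005 -0.0007] turn [-0.001  -0.0009  0.0005] F [ 1.16 -0.1  -0.03] -0.0
```

View pics/a2.png

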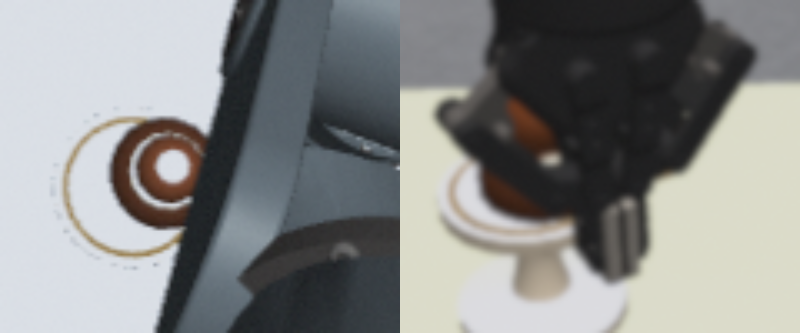

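The enlarged view shows the hand behind the choux, shut tips just above plate level, with clear space on the approach line. I'll approach, then push slowly.

{"api": "apply_moves", "payload": {"claw": [-1,-1,-1,-1,-1], "travel": [[0.005,0,0],[0.01,0,0],[0.014,0,0],[0.017,0,0],[0.019,0,0]], "turn": [[0,0,0],[0,0,0],[0,0,0],[0,0,0],[0,0,0]]}}

```text
t: 2.97
tcp_pos: [0.5604, -0.0689, 0.0839]
tool_rot: [0.555, 0.832, 0.0, 0.0]
force: [0.3, -0.3, 0.1]
finger_gap: 0.002
gripper_force: 0.0
```

{"api": "apply_moves", "payload": {"claw": [-1,-1,-1,-1,-1], "travel": [[0.001,0,0],[0.002,0,0],[0.003,0,0],[0.004,0,0],[0.005,0,0]], "turn": [[0,0,0],[0,0,0],[0,0,0],[0,0,0],[0,0,0]]}}

```text
t: 3.38
tcp_pos: [0.559, -0.0657, 0.0832]
tool_rot: [0.555, 0.832, -0.0, -0.0]
force: [-0.6, 1.2, 0.9]
finger_gap: -0.003
gripper_force: 0.0
```

```bash
cat > c.py <<'E'
from m import *
s=snap('top'); m=brown(s,(290,255,400,330))
c=max(cv2.findContours(m,0,cv2.CHAIN_APPROX_NONE)[0],key=cv2.contourArea)[:,0].astype(float)
x0,x1=c[:,0].min(),c[:,0].max()
c=c[c[:,0]<x0+25]
P=np.array([onplane(s,u,v,.092) for u,v in c]); q,e=circ(P,.0266)
R=np.array([.53403,-.00612]); d=R-q; u=np.array([-.384,.923])
p=manip.sense()['tcp_pos'][:2]
print('choux',q.round(4),e.round(4),'left along',((d@u)*1e3).round(1),'lat(toward tool y)',((d@np.array([.923,.384]))*1e3).round(1),'tcp behind',((q-p)@u*1e3).round(1))
save(s,'last.png',(290,240,430,340),5)
E
python3 c.py; python3 g.py .5 0 .083; python3 - <<'E'
E
```

```text
choux [ 0.5402 -0.0229] 0.0056 left along 17.9 lat(toward tool y) 0.7 tcp behind 46.5
t 3.43 pos [ 0.5588 -0.0655  0.0832] travel [ 0.1039 -0.0364  0.0003] turn [-0.0001 -0.0001  0.    ] F [ 0.66 -0.06  0.14] 0.0
```

```bash
sed -i 's/(290,255,400,330)/(306,255,400,330)/' c.py; python3 c.py
```

```text
choux [0.5503 0.0073] 0.007 left along -6.2 lat(toward tool y) -20.2 tcp behind 70.6
```

View pics/last.png

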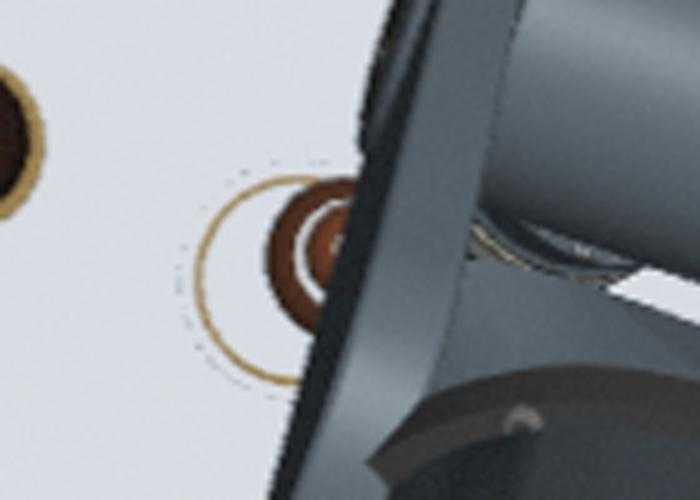

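The choux's left arc and the ring's left half stay visible past the hand, so I'll track that left edge.

```bash
cat > c.py <<'E'
from m import *
s=snap('top'); h=cv2.cvtColor(s['pixels'],cv2.COLOR_RGB2HSV); B=(h[...,2]<110)
pts=[]
for v in range(268,316):
    r=np.nonzero(B[v,308:400])[0]
    if len(r):
        u=308+r[0]; a=s['pixels'][v,u+3].astype(int)
        if a[0]-a[2]>25: 
            g=s['pixels'][v,u-2:u+2].sum(1).astype(float); pts.append((u-.5,v))
pts=np.array(pts,float); P=np.array([onplane(s,u,v,.092) for u,v in pts])
q,e=circ(P,.0266,[.54,-.015]); R=np.array([.53403,-.00612]); d=R-q; u=np.array([-.384,.923])
st=manip.sense();p=st['tcp_pos'][:2]
print(round(st['t'],2),len(P),'choux',q.round(4),e.round(4),'left along',((d@u)*1e3).round(1),'lat(+tool y)',((d@np.array([.923,.384]))*1e3).round(1),'tcp behind',((q-p)@u*1e3).round(1),'lat',((q-p)@np.array([.923,.384])*1e3).round(1))
save(s,'last.png',(290,240,430,340),5)
E
python3 c.py
```

```text
3.53 28 choux [ 0.5406 -0.0198] 0.0004 left along 15.2 lat(+tool y) -0.8 tcp behind 49.3 lat 0.7
```

{"api": "apply_moves", "payload": {"claw": [-1,-1,-1,-1,-1], "travel": [[0.002,0,0],[0.004,0,0],[0.006,0,0],[0.007,0,0],[0.008,0,0]], "turn": [[0,0,0],[0,0,0],[0,0,0],[0,0,0],[0,0,0]]}}

```text
t: 3.95
tcp_pos: [0.5564, -0.0596, 0.0833]
tool_rot: [0.555, 0.832, -0.0, -0.0]
force: [0.1, 0.0, 0.4]
finger_gap: 0.002
gripper_force: 0.0
```

{"api": "apply_moves", "payload": {"claw": [-1,-1,-1,-1,-1], "travel": [[0.001,0,0],[0.002,0,0],[0.003,0,0],[0.004,0,0],[0.005,0,0]], "turn": [[0,0,0],[0,0,0],[0,0,0],[0,0,0],[0,0,0]]}}

```text
t: 4.37
tcp_pos: [0.5551, -0.0561, 0.0833]
tool_rot: [0.555, 0.832, 0.0, 0.0]
force: [-0.5, -0.8, 0.5]
finger_gap: -0.002
gripper_force: 0.2
```

{"api": "apply_moves", "payload": {"claw": [-1,-1,-1,-1,-1], "travel": [[0.001,0,0],[0.002,0,0],[0.003,0,0],[0.004,0,0],[0.005,0,0]], "turn": [[0,0,0],[0,0,0],[0,0,0],[0,0,0],[0,0,0]]}}

```text
t: 4.78
tcp_pos: [0.5535, -0.0523, 0.0833]
tool_rot: [0.555, 0.832, 0.0, 0.0]
force: [0.6, -0.7, -0.1]
finger_gap: -0.003
gripper_force: 0.2
```

```bash
sed -i 's/u-.5,v/u,v/' c.py; python3 c.py; python3 g.py .5 0 .083
```

```text
4.83 17 choux [ 0.5391 -0.0167] 0.0004 left along 11.7 lat(+tool y) -0.6 tcp behind 38.1 lat 0.5
t 4.83 pos [ 0.5533 -0.0521  0.0833] travel [ 0.0857 -0.0364  0.0004] turn [-0.     -0.0001  0.0001] F [ 0.54  0.18 -0.26] 0.0
```

It slid about 4 mm smoothly and keeps moving with the finger. I'll continue slowly.

{"api": "apply_moves", "payload": {"claw": [-1,-1,-1,-1,-1], "travel": [[0.001,0,0],[0.002,0,0],[0.003,0,0],[0.004,0,0],[0.005,0,0]], "turn": [[0,0,0],[0,0,0],[0,0,0],[0,0,0],[0,0,0]]}}

```text
t: 5.25
tcp_pos: [0.5519, -0.0486, 0.0833]
tool_rot: [0.555, 0.832, 0.0, 0.0]
force: [0.5, -0.4, -0.2]
finger_gap: 0.001
gripper_force: 0.2
```

{"api": "apply_moves", "payload": {"claw": [-1,-1,-1,-1,-1], "travel": [[0.001,0,0],[0.002,0,0],[0.003,0,0],[0.004,0,0],[0.005,0,0]], "turn": [[0,0,0],[0,0,0],[0,0,0],[0,0,0],[0,0,0]]}}

```text
t: 5.67
tcp_pos: [0.5503, -0.0449, 0.0833]
tool_rot: [0.555, 0.832, -0.0, -0.0]
force: [-0.2, 0.5, -0.5]
finger_gap: 0.002
gripper_force: 0.2
```

```bash
python3 c.py; python3 - <<'E'
from m import *
b=snap('side');save(b,'s3.png',(210,210,340,320),5)
E
```

```text
5.72 9 choux [ 0.5339 -0.0086] 0.0003 left along 2.2 lat(+tool y) 1.1 tcp behind 39.6 lat -1.2
```

View pics/s3.png

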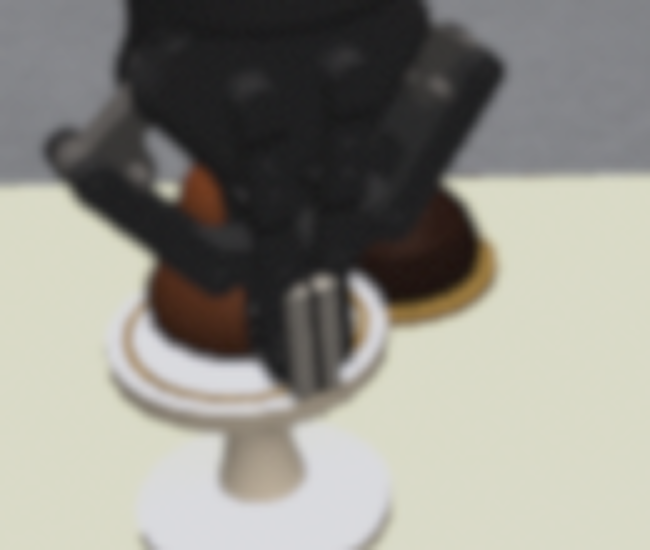

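The side crop shows the choux upright on the plate, fingertips just above the plate beside its lower ball. I'll push 2 mm more, then back off 30 mm to measure it unhidden.

{"api": "apply_moves", "payload": {"claw": [-1,-1,-1,-1], "travel": [[0.001,0,0],[0.002,0,0],[0.0025,0,0],[0.0025,0,0]], "turn": [[0,0,0],[0,0,0],[0,0,0],[0,0,0]]}}

```text
t: 6.1
tcp_pos: [0.5495, -0.043, 0.0833]
tool_rot: [0.555, 0.832, -0.0, -0.0]
force: [0.4, -0.6, 0.1]
finger_gap: 0.002
gripper_force: 0.1
```

{"api": "apply_moves", "payload": {"claw": [-1,-1,-1,-1,-1], "travel": [[-0.005,0,0],[-0.02,0,0],[-0.04,0,0],[-0.06,0,0],[-0.08,0,0]], "turn": [[0,0,0],[0,0,0],[0,0,0],[0,0,0],[0,0,0]]}}

```text
t: 6.52
tcp_pos: [0.5754, -0.1045, 0.0834]
tool_rot: [0.555, 0.832, 0.0, 0.001]
force: [-0.2, 0.1, 0.9]
finger_gap: 0.001
gripper_force: 0.0
```

```bash
cat > d.py <<'E'
from m import *
s=snap('top'); bx=(306,255,400,330)
r=ring_top(s,bx);(q,e),c=chou_top(s,bx); R=r[0][0]; d=(R-q[:2])*1e3
print('ring',R.round(4),r[1][0].round(4),r[2],'choux',q.round(4),e.round(4),'need',d.round(2),'along',(d@[-.384,.923]).round(2),'lat',(d@[.923,.384]).round(2))
up=depthcl(s,R,.05);up=up[up[:,2]>.112];o=least_squares(lambda p:np.linalg.norm(up-[p[0],p[1],.121],axis=1)-.017,up.mean(0)[:2],loss='soft_l1',f_scale=.001);print('upper',o.x.round(4),len(up),up[:,2].max().round(4))
save(s,'last.png',(310,250,400,330),8); print(manip.sense()['tcp_pos'].round(4))
E
python3 d.py
```

```text
ring [ 0.534  -0.0061] [ 0.534  -0.0061  0.0354] 150 choux [ 0.5331 -0.0081  0.0265] 0.0004 need [0.91 2.01] along 1.5 lat 1.61
upper [ 0.5284 -0.0165] 3919 0.534
[ 0.5777 -0.1079  0.0837]
```

View pics/last.png

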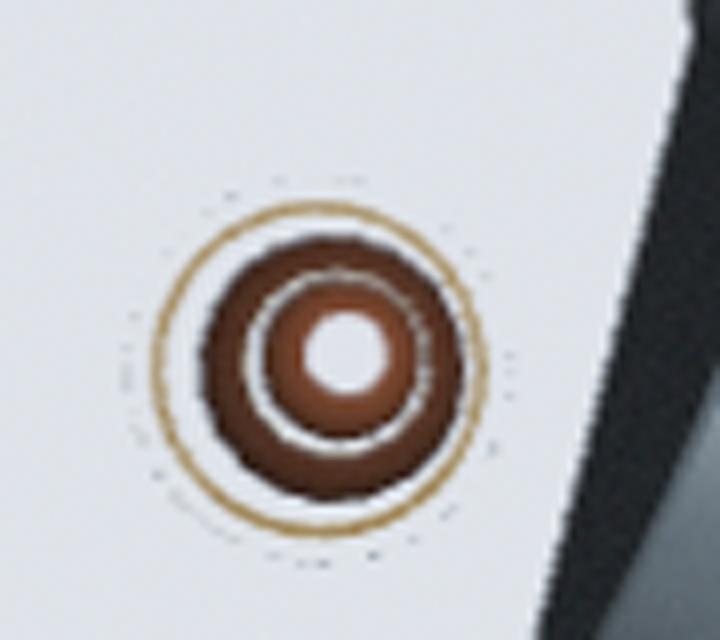

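Seen from above, the choux is upright inside the ring, but about 2 mm off towards the right: need (+0.9, +2.0) mm. I'll come round to the opposite diagonal and give one small tap along (0.41, 0.91).

```bash
sed -i 's/112.6/65.6/' g.py; python3 g.py .506 -.067 .083
```

```text
t 6.57 pos [ 0.5777 -0.1079  0.0837] travel [ 0.0816 -0.0633  0.0003] turn [0.0017 0.0011 0.2604] F [ 2.09 -2.52  0.23] -0.0
```

{"api": "apply_moves", "payload": {"claw": [-1,-1,-1,-1,-1], "travel": [[0,-0.02,0],[0.02,-0.035,0],[0.04,-0.05,0],[0.06,-0.063,0],[0.08,-0.063,0]], "turn": [[0,0,0.26],[0,0,0.26],[0,0,0.26],[0,0,0.26],[0,0,0.26]]}}

```text
t: 6.98
tcp_pos: [0.5009, -0.0633, 0.0831]
tool_rot: [0.786, 0.618, -0.001, -0.001]
force: [0.5, 0.4, 0.2]
finger_gap: -0.002
gripper_force: 0.0
```

```bash
python3 g.py .506 -.067 .083
```

```text
t 6.98 pos [ 0.5009 -0.0633  0.0831] travel [-0.003   0.0073  0.0001] turn [-0.0009  0.0001  0.0594] F [0.51 0.42 0.23] -0.0
```

{"api": "apply_moves", "payload": {"claw": [-1,-1,-1,-1], "travel": [[-0.004,0.007,0],[-0.004,0.007,0],[-0.004,0.007,0],[-0.004,0.007,0]], "turn": [[0,0,0.059],[0,0,0.059],[0,0,0.059],[0,0,0.059]]}}

```text
t: 7.32
tcp_pos: [0.5082, -0.0677, 0.0833]
tool_rot: [0.838, 0.546, 0.0, 0.0]
force: [-0.2, -1.1, 0.6]
finger_gap: 0.001
gripper_force: 0.0
```

```bash
sed -i 's/^up=.*$//' d.py; python3 d.py; python3 g.py .5181 -.0412 .083
```

```text
ring [ 0.534  -0.0061] [ 0.534  -0.006   0.0354] 113 choux [ 0.5332 -0.0079  0.0264] 0.0006 need [0.81 1.81] along 1.36 lat 1.45
[ 0.5081 -0.0675  0.0833]
t 7.37 pos [ 0.5081 -0.0675  0.0833] travel [ 0.0352 -0.0018  0.0004] turn [ 0.0001 -0.      0.0035] F [-0.71  0.44  0.28] 0.0
```

{"api": "apply_moves", "payload": {"claw": [-1,-1,-1,-1,-1], "travel": [[0.01,-0.001,0],[0.018,-0.002,0],[0.023,-0.002,0],[0.026,-0.002,0],[0.028,-0.002,0]], "turn": [[0,0,0.0035],[0,0,0.0035],[0,0,0.0035],[0,0,0.0035],[0,0,0.0035]]}}

```text
t: 7.78
tcp_pos: [0.5155, -0.0454, 0.0833]
tool_rot: [0.841, 0.542, -0.0, 0.0]
force: [-0.3, -0.2, 0.8]
finger_gap: 0.001
gripper_force: 0.0
```

{"api": "apply_moves", "payload": {"claw": [-1,-1,-1,-1,-1], "travel": [[0.001,0,0],[0.002,0,0],[0.003,0,0],[0.004,0,0],[0.005,0,0]], "turn": [[0,0,0],[0,0,0],[0,0,0],[0,0,0],[0,0,0]]}}

```text
t: 8.2
tcp_pos: [0.517, -0.0422, 0.0833]
tool_rot: [0.841, 0.541, -0.0, 0.0]
force: [0.4, -1.0, 0.3]
finger_gap: -0.0
gripper_force: 0.2
```

```bash
python3 c.py; python3 g.py .5181 -.0412 .083
```

```text
8.25 19 choux [ 0.5342 -0.0066] 0.0004 left along 0.5 lat(+tool y) -0.0 tcp behind 26.2 lat 29.5
t 8.25 pos [ 0.5171 -0.0421  0.0833] travel [0.0015 0.0007 0.0004] turn [ 0.      0.     -0.0003] F [ 0.34  0.12 -1.17] -0.0
```

It's touching and nearly centred. I'll back off and measure with a clear view.

{"api": "apply_moves", "payload": {"claw": [-1,-1,-1,-1,-1], "travel": [[-0.004,0,0],[-0.014,0,0],[-0.026,0,0],[-0.037,0,0],[-0.037,0,0]], "turn": [[0,0,0],[0,0,0],[0,0,0],[0,0,0],[0,0,0]]}}

```text
t: 8.67
tcp_pos: [0.504, -0.0708, 0.0833]
tool_rot: [0.841, 0.54, -0.0, -0.0]
force: [0.1, -0.4, -0.4]
finger_gap: -0.001
gripper_force: 0.0
```

```bash
python3 d.py;python3 d.py
```

```text
ring [ 0.534 -0.006] [ 0.534  -0.006   0.0354] 125 choux [ 0.5333 -0.0072  0.0266] 0.0004 need [0.72 1.19] along 0.82 lat 1.12
[ 0.5043 -0.0703  0.0833]
ring [ 0.534  -0.0061] [ 0.534  -0.006   0.0354] 127 choux [ 0.5333 -0.0072  0.0266] 0.0004 need [0.76 1.15] along 0.77 lat 1.14
[ 0.5045 -0.0698  0.0833]
```

View pics/last.png

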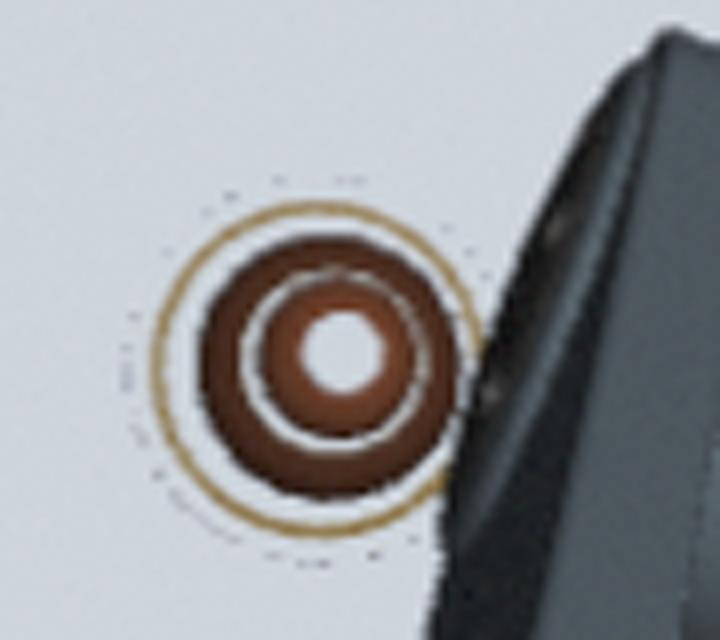

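Still upright and about 1.35 mm short in the same direction. I'll give one more slow tap, 1.4 mm past the last stopping point.

```bash
python3 g.py .5178 -.0409 .083
```

```text
t 8.77 pos [ 0.5045 -0.0698  0.0833] travel [0.0398 0.0001 0.0004] turn [-0.     -0.     -0.0008] F [-0.17 -0.49 -0.26] 0.0
```

{"api": "apply_moves", "payload": {"claw": [-1,-1,-1,-1,-1], "travel": [[0.012,0,0],[0.022,0,0],[0.029,0,0],[0.032,0,0],[0.034,0,0]], "turn": [[0,0,0],[0,0,0],[0,0,0],[0,0,0],[0,0,0]]}}

```text
t: 9.18
tcp_pos: [0.5164, -0.0432, 0.0833]
tool_rot: [0.84, 0.542, 0.0, 0.0]
force: [-0.1, 0.2, -1.1]
finger_gap: -0.001
gripper_force: 0.0
```

{"api": "apply_moves", "payload": {"claw": [-1,-1,-1,-1,-1], "travel": [[0.001,0,0],[0.002,0,0],[0.003,0,0],[0.004,0,0],[0.005,0,0]], "turn": [[0,0,0],[0,0,0],[0,0,0],[0,0,0],[0,0,0]]}}

```text
t: 9.6
tcp_pos: [0.5177, -0.0408, 0.0833]
tool_rot: [0.841, 0.541, -0.0, 0.0]
force: [0.1, -0.7, 0.1]
finger_gap: -0.0
gripper_force: 0.2
```

{"api": "apply_moves", "payload": {"claw": [-1,-1], "travel": [[0,0,0],[0,0,0]], "turn": [[0,0,0],[0,0,0]]}}

```text
t: 9.77
tcp_pos: [0.5177, -0.0407, 0.0833]
tool_rot: [0.841, 0.541, 0.0, 0.0]
force: [0.1, 1.2, -0.3]
finger_gap: 0.002
gripper_force: 0.0
```

{"api": "apply_moves", "payload": {"claw": [-1,-1,-1,-1,-1], "travel": [[-0.004,0,0],[-0.016,0,0],[-0.03,0,0],[-0.045,0,0],[-0.045,0,0]], "turn": [[0,0,0],[0,0,0],[0,0,0],[0,0,0],[0,0,0]]}}

```text
t: 10.18
tcp_pos: [0.5017, -0.0757, 0.0833]
tool_rot: [0.841, 0.54, -0.0, -0.0]
force: [-0.3, 0.7, 1.0]
finger_gap: 0.002
gripper_force: 0.0
```

```bash
python3 d.py;python3 d.py
```

```text
ring [ 0.534  -0.0061] [ 0.534  -0.0061  0.0355] 145 choux [ 0.5337 -0.0059  0.0265] 0.0004 need [ 0.31 -0.22] along -0.32 lat 0.2
[ 0.5021 -0.0749  0.0833]
ring [ 0.534  -0.0061] [ 0.534  -0.0061  0.0354] 146 choux [ 0.5338 -0.0059  0.0265] 0.0004 need [ 0.25 -0.16] along -0.24 lat 0.17
[ 0.5024 -0.0744  0.0833]
```

Centred to about 0.3 mm. I'll back the hand off and lift it clear, then do a final check from both cameras.

{"api": "apply_moves", "payload": {"claw": [-1,-1,-1,-1,-1], "travel": [[-0.04,0,-0.02],[-0.08,0,-0.06],[-0.12,0,-0.1],[-0.15,0,-0.14],[-0.16,0,-0.18]], "turn": [[0,0,0],[0,0,0],[0,0,0],[0,0,0],[0,0,0]]}}

```text
t: 10.7
tcp_pos: [0.4482, -0.1918, 0.2281]
tool_rot: [0.841, 0.54, -0.001, -0.001]
force: [1.2, -1.1, -0.5]
finger_gap: -0.001
gripper_force: 0.0
```

{"api": "apply_moves", "payload": {"claw": [-1,-1,-1,-1,-1], "travel": [[0,0.04,-0.02],[0,0.08,-0.04],[0,0.12,-0.05],[0,0.13,-0.05],[0,0.13,-0.05]], "turn": [[0,0,0],[0,0,0],[0,0,0],[0,0,0],[0,0,0]]}}

```text
t: 11.12
tcp_pos: [0.5466, -0.2341, 0.2677]
tool_rot: [0.841, 0.541, 0.001, 0.001]
force: [0.3, 0.4, -1.1]
finger_gap: -0.0
gripper_force: 0.0
```

```bash
python3 d.py; python3 - <<'E'
from m import *
b=snap('side');s=snap('top')
R=np.array([.534,-.0061])
for x in(s,b):
    X=depthcl(x,R,.05)
    lo=X[(X[:,2]>.085)&(X[:,2]<.100)]; up=X[(X[:,2]>.112)&(X[:,2]<.145)]
    o=least_squares(lambda p:np.linalg.norm(up-[p[0],p[1],.121],axis=1)-.017,up.mean(0)[:2],loss='soft_l1',f_scale=.001)
    print(x['n'],circ(lo,.0285)[0].round(4),'upper',o.x.round(4))
# side ring in pixels onto plane
h=cv2.cvtColor(b['pixels'],cv2.COLOR_RGB2HSV);m=(h[...,0]>8)&(h[...,0]<28)&(h[...,1]>60)&(h[...,2]>100)
v,u=np.nonzero(m);P=np.array([onplane(b,x,y,.076) for x,y in zip(u,v)]);d=np.hypot(*(P[:,:2]-R).T);P=P[(d>.03)&(d<.042)];print('side ring',circ(P,.0355,R),len(P))
cv2.imwrite('pics/f.png',np.hstack([cv2.resize(s['pixels'][220:400,220:500],(400,257)),cv2.resize(b['pixels'][220:335,190:370],(400,257))])[:,:,::-1])
E
```

```text
ring [ 0.5341 -0.0061] [ 0.5341 -0.0061  0.0355] 147 choux [ 0.5337 -0.0059  0.0265] 0.0004 need [ 0.34 -0.23] along -0.35 lat 0.22
[ 0.5444 -0.2327  0.2666]
top [ 0.5345 -0.0051] upper [ 0.5342 -0.0047]
side [ 0.5344 -0.0031] upper [ 0.535  -0.0307]
side ring (array([ 0.53606123, -0.00741238]), np.float64(0.002704390921761368)) 30
```

View pics/f.png

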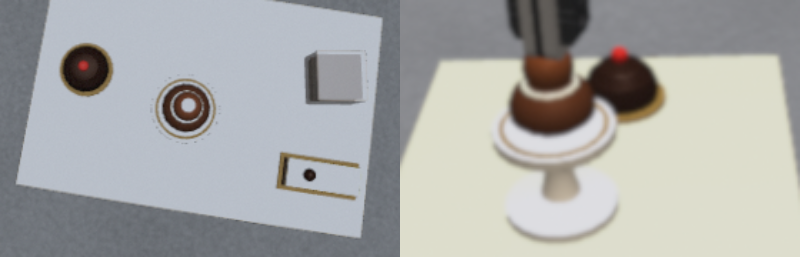

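The final view shows the choux upright within the ring and the dome, glass and bar where they were. The side view makes the choux look slightly left of centre, so I'll check its columns numerically.

```bash
python3 - <<'E'
from m import *
b=snap('side'); R=[.534,-.0061]
print('pred plate c',proj(b,[*R,.076]),'choux c',proj(b,[*R,.092]))
p=b['pixels'].astype(int); 
for v in range(264,276,2):
    r=p[v]; br=np.nonzero((r[215:300,0]-r[215:300,2]>25)&(r[215:300,0]<150))[0]+215; print(v,br.min(),br.max(),(br.min()+br.max())/2)
for v in range(276,288,2):
    r=p[v,190:320]; w=np.nonzero((r[:,2]>r[:,0]-8)&(r[:,0]>120))[0]+190; print('plate',v,w.min(),w.max(),(w.min()+w.max())/2)
E
```

```text
pred plate c [258.53144592 275.62394738] choux c [257.58574457 266.71290351]
264 241 275 258.0
266 240 276 258.0
268 241 299 270.0
270 241 299 270.0
272 242 298 270.0
274 244 270 257.0
plate 276 190 286 238.0
plate 278 190 286 238.0
plate 280 190 285 237.5
plate 282 190 283 236.5
plate 284 190 281 235.5
plate 286 190 278 234.0
```

The choux's midline is at column 258.0 against a predicted 257.6, so it is centred in the side view too. I'm handing in.

```bash
python3 -c "
from station import manip
print(manip.sense()['qd'].round(3)); print(manip.sign_off())"
```

```text
[-0.001 -0.006 -0.002  0.001 -0.003 -0.001]
the job is handed in; nothing more can be done
None
```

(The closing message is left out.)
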